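# Slide the pen tin between the pen trays to the till mat

### The job

Push the flat metal pen tin along the counter, lengthwise through the narrow gap between the two fixed pen trays, and on until it lies wholly on the dark till mat on the other side. Keep the tin flat on the counter the whole way, never lifting or tipping it, and leave the other things on the counter where they are. Finish clear of everything.

Things in the scene. Friction and masses are not known exactly. Their poses are not given: they have to be found in the camera images.
- trays: two low clear acrylic pen trays with white corner posts and white pens lying in them, fixed to the counter with a straight gap between them. Origin on the counter in the middle of the gap. Own y axis runs along the passage, own x across it. The gap is 98 mm wide (x -49 to +49) and 110 mm long (y -55 to +55); trays 45 mm high, each extends 140 mm outward in x from the gap; corners at the gap's mouths are rounded 12 mm
- tin: flat plain metal pen tin, loose, about 0.2 to 0.45 kg, 90 mm (own x) by 120 mm (own y) by 28 mm high, upright corners rounded 10 mm. Origin at the centre of its underside. It starts on one side of the trays (either side in y), up to 0.6 rad askew to the passage; only its 90 mm width fits the gap
- mat: dark grey till mat, the only mat, lying on the counter on the other side of the trays from the tin, in line with the gap to within 10 mm; 160 mm (own x, across) by 200 mm (own y), under 1 mm thick, flush: the tin slides onto it without a step. Origin at its centre
- tin_corner0 (a point): corner of the tin's underside, at own x +43 mm, y +58 mm from its origin
- tin_corner1 (a point): corner of the tin's underside, at own x +43 mm, y -58 mm from its origin
- tin_corner2 (a point): corner of the tin's underside, at own x -43 mm, y +58 mm from its origin
- tin_corner3 (a point): corner of the tin's underside, at own x -43 mm, y -58 mm from its origin
- eraser: bystander, loose: white eraser block 25 x 58 x 14 (mm); origin at the centre of its underside; to be left alone
- glue: bystander, loose: small green glue bottle standing up, 30 across, 90 high (mm); origin at the centre of its underside; to be left alone
- tape: bystander, loose: flat roll of tape, 58 across, 19 high (mm); origin at the centre of its underside; to be left alone
- stapler: bystander, loose: black and grey stapler 30 x 110 x 47 (mm); origin at the centre of its underside; to be left alone
- marker: bystander, loose: black marker lying flat, 14 x 120 x 14 (mm); origin at the centre of its underside; to be left alone
- notepad: bystander, loose: block of note paper 90 x 90 x 30 (mm); origin at the centre of its underside; to be left alone
- pen_cup: bystander, loose: dark cup of pens, 76 across, cup 90 high, pens to 170 (mm); origin at the centre of its underside; to be left alone
Mind the look-alikes: they are no part of the job. Of the things that look like the tin, the larger one is meant.

How it is judged:
By the outcome, as a careful person would: the job done as asked, in the order asked, and still so for the second after the job is handed in, with the robot touching nothing.
It also fails if it takes over 64 s, if anything falls off the work surface, if the arm or the gripper's body presses on something with over 40 N, if the wrist force passes 120 N, or if a joint passes its speed limit or range.

### The arm

A 6-joint arm with a two-finger parallel gripper is mounted at the origin on the work surface. World frame = base frame: x ahead of the robot, y to its left, z up, the work surface at z = 0. Lengths are in mm, angles in rad, forces in N, time in s.
With the tool pointing down it reaches from about 425 to 950 mm from the base axis. Payload 3.5 kg.
Tool frame: the origin (TCP) lies midway between the tips of the shut fingers; the grasp point (between the pads) lies 19 mm behind it; z points along the fingers, y is the line along which they close (so a half turn about z gives the same grasp; the last joint's range is limited). The gripper opens to 85 mm and grips with 20 to 120 N. Pads are 22 mm wide; open, the fingers measure 114 mm over their backs; the gripper's body (76 mm by 85 mm) begins 54 mm behind the grasp point. The pads swing forward as they close: fully open they stand 13 mm farther back than shut.
Start: joints at [-1.468, 0.286, 1.577, -0, 1.279, -0.15], TCP at [168.853, -653.525, 199.625] pointing down, gripper open.
Joint ranges: [-2.77, 2.77], [-0.9, 2.22], [0.21, 2.48], [-1.53, 4.67], [0.24, 2.81], [-2.84, 2.84]. Speed limits (rad/s): [2.79, 2.79, 3.14, 3.14, 3.14, 3.14].

### API

Orientations are given as [roll, pitch, yaw] about the fixed x, y, z axes, in that order (R = Rz(yaw) Ry(pitch) Rx(roll)).
In Python, from rig import bot gives the robot as it stands.
- The arm moves only by the tool arm_command, never from a script. Its argument "motion" is one flat list of numbers, 7 for each row, row after row: the shift along the tool's x, y, z in mm, then the turn, a rotation vector about the tool's x, y, z in rad, then the opening in per cent of the stroke, from 0 (shut) to 100 (fully open). In form: [tx, ty, tz, ax, ay, az, claw, tx, ty, tz, ax, ay, az, claw, ...]. A call has 1 to 8 rows; each row shifts and turns the commanded pose from where the row before left it, along the tool's axes as they then stand; what a row does not reach is not made up. A row lasts 1/10 s, in which the tool goes at most 50 mm and 8.59 degrees, less where a joint would pass 70% of its speed; a pose out of reach is approached as far as the arm can. A call with a gripper value outside its range is refused whole. The fingers move at their own pace and stop on an object; "grip_force" is the grip in N (left out, the last holds). Time passes only in rows, so rows that do not move let the fingers close. It gives the time, the measured TCP pose, the force, the opening and the grip force at its end, in the units of the state.
- bot.sense(): the state, without advancing time (a new reading comes with each control period).
- bot.read_camera(name): name is "scene" or "side" or "wrist"; returns the picture (384x512x3 uint8, blue, green, red); there is no depth.
- bot.camera_model(name): a dict with "mtx" (3x3 intrinsics, pixels), "pose" (4x4, takes a point from camera to world coordinates). Camera axes: x right, y up, looking along -z (the intrinsics and any distortion apply to the point x, -y, -z); pixel columns grow to the right and rows downward; lengths in mm; the calibration is good to about 2 mm. A picture is of the moment at which its call begins: read the wrist's pose just before it. camera_model takes no time and is no camera call; for the wrist camera it gives the pose at the moment of the call.
- bot.close_job(): hands the job in; it is judged then, once.
The state is a dict: "clock": time; "q": joint angles; "qd": joint speeds; "tau": joint torques, N m; "position": TCP position; "ee_rot": TCP orientation; "contact_force": force on the tool from outside, world axes, zero at the start; "wrist_torque": the same for the moment, N m; "grip_width": opening from 0.0 (shut) to 1.0 (fully open); "grip_force": force on a finger pad.
Only numpy, scipy, OpenCV 4.12 (cv2) and the standard library are available. Lean on these libraries where they do the work, as an engineer would, in place of code of your own. Each camera call takes 0.05 s, during which the arm holds its last target. There are 200 camera calls.

## Working session

There is one attempt and no reset: what is moved stays moved. The work goes in short steps, Python scripts to look and compute and a tool call to move; the robot and the scene stay as the last step left them, time stands still between calls to the robot, and variables do not carry over. Pictures are saved under pics/ and viewed, at most 10 in all, crops included, and the job is handed in when it is done.

Besides the shell and the picture viewer there is one more tool, called after "Emit:" as name(argument=value, ...) on one line, values as JSON. arm_command: Moves the arm, as the interface text tells. Its arguments: {"type":"object","properties":{"motion":{"type":"array","items":{"type":"number"}},"grip_force":{"type":"number"}},"required":["motion"]}

```bash
mkdir -p pics
cat > h.py <<'E'
import numpy as np, cv2
from rig import bot
def px2w(name,pts,z=0,m=None):
    m=m or bot.camera_model(name); K=np.array(m["mtx"]);T=np.array(m["pose"])
    d=m.get("dist"); pts=np.array(pts,float).reshape(-1,1,2)
    n=cv2.undistortPoints(pts,K,None if d is None else np.array(d)).reshape(-1,2)
    r=np.c_[n[:,0],-n[:,1],-np.ones(len(n))]@T[:3,:3].T
    o=T[:3,3]; return o[:2]+r[:,:2]*((z-o[2])/r[:,2])[:,None]
def w2px(name,P,m=None):
    m=m or bot.camera_model(name); K=np.array(m["mtx"]);T=np.array(m["pose"])
    c=(np.array(P,float)-T[:3,3])@T[:3,:3]; c=c*[1,-1,-1]
    p=c@K.T; return p[:,:2]/p[:,2:]
E
python3 - <<'E'
from h import *
a=bot.read_camera("scene");b=bot.read_camera("side")
cv2.imwrite("pics/scene.png",cv2.resize(a,(800,600)));cv2.imwrite("pics/side.png",cv2.resize(b,(800,600)))
m=bot.camera_model("scene");print({k:np.round(v,2).tolist() if k!='x' else 0 for k,v in m.items()})
m=bot.camera_model("side");print(np.round(m['pose'],2))
s=bot.sense();print(s)
E
```

```text
{'mtx': [[449.02, 0.0, 262.63], [0.0, 449.02, 196.83], [0.0, 0.0, 1.0]], 'pose': [[-0.22, -0.7, 0.68, 1461.18], [0.98, -0.16, 0.15, 206.84], [0.01, 0.7, 0.71, 1004.55], [0.0, 0.0, 0.0, 1.0]]}
[[-7.1000e-01  4.3000e-01 -5.5000e-01 -2.1798e+02]
 [-7.0000e-01 -4.5000e-01  5.5000e-01  7.9323e+02]
 [-1.0000e-02  7.8000e-01  6.2000e-01  9.1762e+02]
 [ 0.0000e+00  0.0000e+00  0.0000e+00  1.0000e+00]]
{'clock': 0.1, 'q': array([-1.46801844e+00,  2.87086967e-01,  1.57806843e+00,  1.78097391e-05,
        1.27857209e+00, -1.49971617e-01]), 'qd': array([ 7.26115646e-04, -5.61558125e-04, -2.62545468e-03,  1.47147931e-03,
       -1.61827134e-04,  6.70142877e-05]), 'tau': array([ 7.09535962e-04, -4.07296443e+01, -2.93700635e+01, -1.37203583e-04,
        3.43289335e-03, -9.96395755e-06]), 'position': array([ 168.77776482, -652.86809765,  198.35848063]), 'ee_rot': array([-3.13948433e+00, -3.35817985e-04,  2.52744001e-01]), 'contact_force': array([-0.52651306,  0.4081862 ,  0.26037237]), 'wrist_torque': array([ 0.04347417,  0.02678047, -0.06741006]), 'grip_force': 0.0, 'grip_width': 1.0018551885751197}
```

View pics/scene.png

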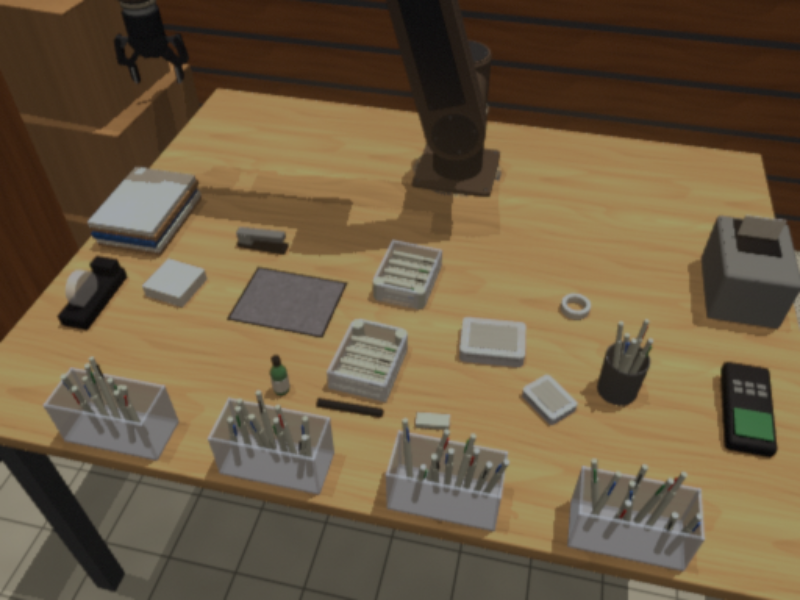

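View pics/side.png

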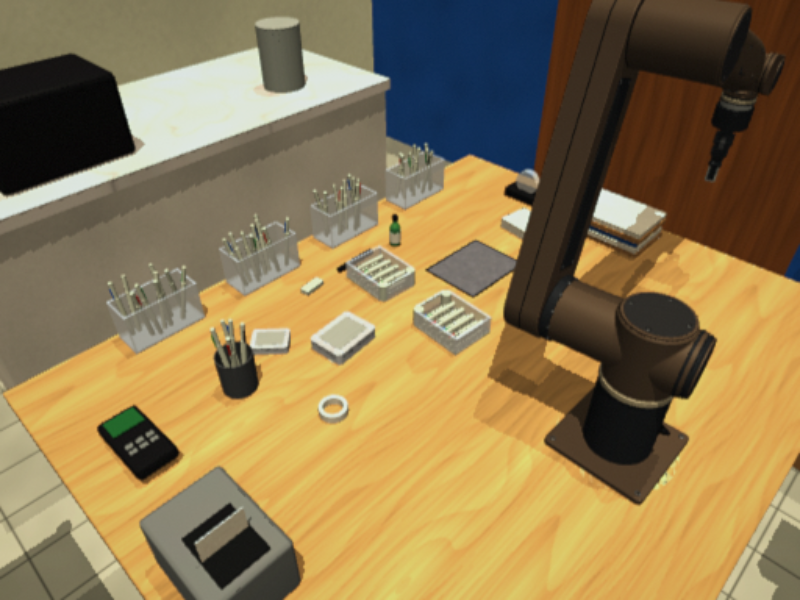

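The candidates for the tin in the 800x600 scene view are:
- a large flat grey box at (493,341)
- a small look-alike at (549,398)
- the white notepad at (175,282)

I choose the larger box at (493,341). The trays are at (408,273) and (368,360), the mat is at (288,300), and the glue is at (279,375). I'll check this in a close crop.

Run:
```python
from h import *
a=bot.read_camera("scene");cv2.imwrite("pics/raw.png",a)
c=a[145:275,140:360]; c=cv2.resize(c,None,fx=3.6,fy=3.6,interpolation=cv2.INTER_CUBIC)
cv2.imwrite("pics/crop.png",c);print(c.shape)
```

```text
(468, 792, 3)
```

View pics/crop.png

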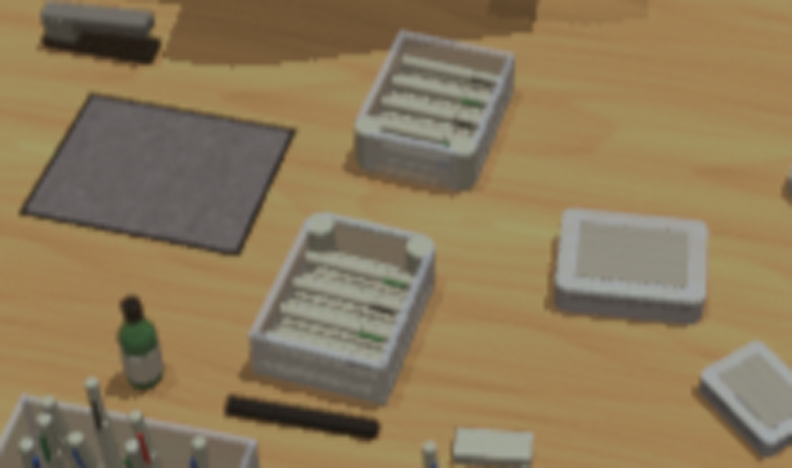

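The crop confirms it. The tin is the larger box, with its top face corners at (563,212), (707,222), (703,305) and (557,292). The gap runs between the two trays, and the mat corners are at (91,94), (295,129), (239,253) and (23,212).

```bash
cat >> h.py <<'E'
def crop(p): return np.array(p,float)/3.6+[140,145]-0.36
E
python3 - <<'E'
from h import *
def sh(n,p,z):
    w=px2w("scene",crop(p),z); e=np.roll(w,-1,0)-w
    print(n,np.round(w).tolist(),'c',np.round(w.mean(0)),'len',np.round(np.hypot(*e.T)),'ang',np.round(np.arctan2(e[:,1],e[:,0]),3))
    return w
sh("tin",[(562,210),(708,221),(704,307),(555,294)],28)
sh("mat",[(91,94),(295,129),(239,253),(23,212)],0)
sh("near",[(310,215),(436,238),(386,370),(252,336)],45)
sh("far",[(404,31),(515,54),(471,156),(357,125)],45)
for n,p in dict(stap=(100,50),eraser=(493,460),glue=(143,380),mark1=(230,412),mark2=(378,434),small=(760,400)).items(): print(n,px2w("scene",crop(p),0).round())
E
```

```text
tin [[528.0, 104.0], [513.0, 225.0], [607.0, 232.0], [620.0, 114.0]] c [567. 169.] len [121.  94. 118.  93.] ang [ 1.694  0.074 -1.459 -3.031]
mat [[453.0, -347.0], [456.0, -151.0], [611.0, -154.0], [607.0, -348.0]] c [ 532. -250.] len [196. 156. 195. 154.] ang [ 1.558 -0.02  -1.589  3.133]
near [[596.0, -94.0], [598.0, 12.0], [737.0, 6.0], [728.0, -102.0]] c [665. -45.] len [106. 140. 108. 133.] ang [ 1.554 -0.047 -1.653  3.082]
far [[352.0, -74.0], [361.0, 31.0], [499.0, 20.0], [484.0, -84.0]] c [424. -27.] len [106. 139. 105. 132.] ang [ 1.49  -0.082 -1.716  3.067]
stap [[ 393. -362.]]
eraser [[768.  95.]]
glue [[ 755. -186.]]
mark1 [[ 769. -110.]]
mark2 [[764.   5.]]
small [[667. 285.]]
```

Emit:
arm_command(motion=[0,0,-16,0,0,-0.149,50,0,0,-16,0,0,-0.149,50,0,0,-16,0,0,-0.149,50,0,0,-16,0,0,-0.149,50,0,0,-16,0,0,-0.149,50,0,0,-16,0,0,-0.149,50,0,0,-16,0,0,-0.149,50,0,0,-16,0,0,-0.149,50])

```text
clock: 0.95
position: [168.8, -653.3, 327.7]
ee_rot: [-3.141, -0.001, 1.451]
contact_force: [-0.1, 0.4, 0.2]
grip_width: 0.499
grip_force: 0.0
```

Emit:
arm_command(motion=[36,30,0,0,0,0,50,36,30,0,0,0,0,50,36,30,0,0,0,0,50,36,30,0,0,0,0,50,36,30,0,0,0,0,50,36,30,0,0,0,0,50,36,30,0,0,0,0,50,36,30,0,0,0,0,50])

```text
clock: 1.75
position: [444.2, -396.3, 327.3]
ee_rot: [-3.141, -0.0, 1.445]
contact_force: [1.4, 0.1, 0.5]
grip_width: 0.501
grip_force: 0.0
```

Emit:
arm_command(motion=[45,12,0,0,0,0,50,45,12,0,0,0,0,50,45,12,0,0,0,0,50,45,0,0,0,0,0,50,45,0,0,0,0,0,50,45,0,0,0,0,0,50,45,0,0,0,0,0,50,45,0,0,0,0,0,50])

```text
clock: 2.55
position: [523.8, -43.4, 327.4]
ee_rot: [-3.141, -0.0, 1.445]
contact_force: [0.3, -0.2, -0.6]
grip_width: 0.502
grip_force: 0.0
```

Run:
```python
from h import *
m=bot.camera_model("wrist");a=bot.read_camera("wrist")
np.savez("w1.npz",a=a,K=m["mtx"],T=m["pose"]);cv2.imwrite("pics/w1.png",cv2.resize(a,(800,600)))
s=bot.sense();print(s["position"],s["ee_rot"],np.round(m["pose"],2),m["mtx"])
```

```text
[524.08640441 -37.33867853 327.54027621] [-3.14142409 -0.00566253  1.45017214] [[ 9.9000e-01  1.2000e-01  4.0000e-02  5.3587e+02]
 [-1.3000e-01  9.4000e-01  3.2000e-01  3.7130e+01]
 [ 0.0000e+00 -3.2000e-01  9.5000e-01  5.0226e+02]
 [ 0.0000e+00  0.0000e+00  0.0000e+00  1.0000e+00]] [[288.53007484   0.         251.45174362]
 [  0.         288.53007484 189.8699828 ]
 [  0.           0.           1.        ]]
```

View pics/w1.png

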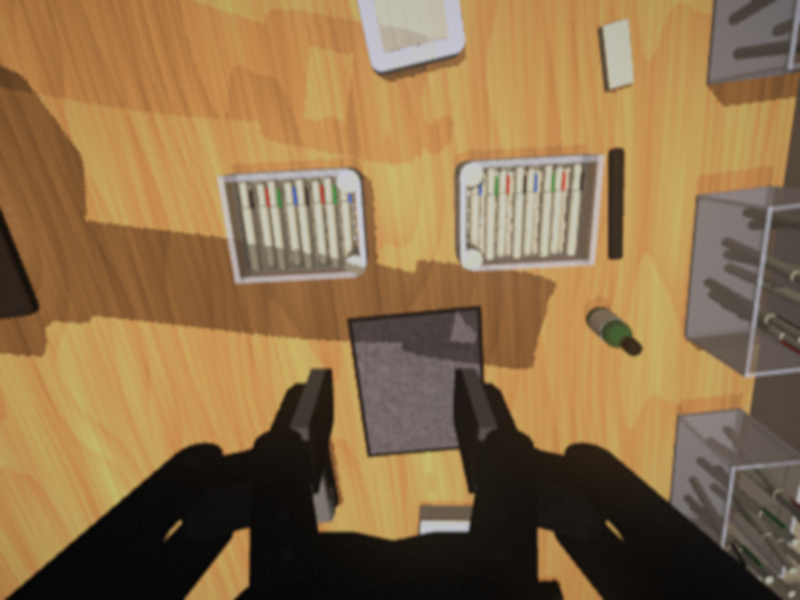

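Run:
```python
from h import *
a=np.load("w1.npz")["a"]
cv2.imwrite("pics/w1c.png",cv2.resize(a[95:185,135:390],None,fx=3.1,fy=6,interpolation=cv2.INTER_CUBIC))
```

```text
(no output)
```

View pics/w1c.png

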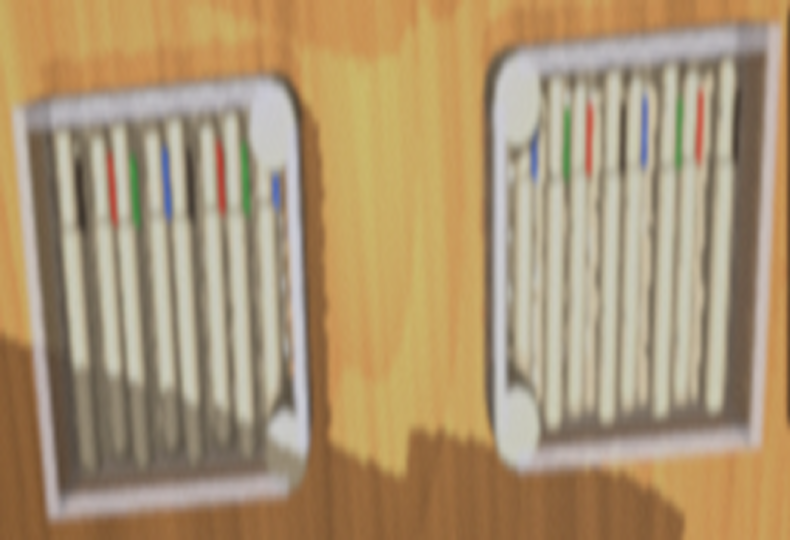

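```bash
cat >> h.py <<'E'
def fit(w,M):
    M=np.array(M,float);c=w.mean(0);A=(M-M.mean(0)).T@(w-c)
    th=np.arctan2(A[0,1]-A[1,0],A[0,0]+A[1,1]);R=np.array([[np.cos(th),-np.sin(th)],[np.sin(th),np.cos(th)]])
    t=c-R@M.mean(0);return t,th,np.abs(w-(M@R.T+t)).max()
E
python3 - <<'E'
from h import *
f=np.load("w1.npz");m=dict(mtx=f["K"],pose=f["T"])
P=np.array([(16,105),(779,22),(760,445),(50,518),(298,150),(308,430),(495,130),(500,410)],float)/[3.1,6]+[135,95]-.4
w=px2w("",P,45,m);print(w.round(1).tolist())
M=[(-189,55),(189,55),(189,-55),(-189,-55)]
t,th,e=fit(w[:4],M);print("trays",t,th,e)
c,s=np.cos(th),np.sin(th);print("gap edges local",((w[4:]-t)@np.array([[c,-s],[s,c]])).round(1).tolist())
mp=np.array([(349,320),(480,307),(369,456)])*.64-.2
q=px2w("",mp,0,m);t2,th2,e2=fit(q,[(-80,100),(80,100),(-80,-100)]);print("mat",t2,th2,e2,"in trays",(t2-t)@np.array([[c,-s],[s,c]]))
tc=np.array([(378,74),(466,54),(372,68),(464,45)])*.64-.2
print(px2w("",tc,14,m).round())
E
```

```text
[[362.3, 29.1], [736.2, 1.9], [728.8, -107.9], [352.7, -80.9], [499.0, 0.4], [493.1, -73.6], [596.8, -7.0], [593.6, -80.8]]
trays [545.00151463 -39.45864125] -0.07252033152542374 1.798862631441807
gap edges local [[-48.8, 36.4], [-49.3, -37.8], [49.3, 36.1], [51.5, -37.7]]
mat [ 534.90681567 -255.46538997] -0.02051612354470714 2.1764456808510317 in trays [   5.58298827 -216.17041583]
[[529. 103.]
 [616. 109.]
 [524. 109.]
 [615. 117.]]
```

Emit:
arm_command(motion=[45,-1,0,0,0,0,40,45,-1,0,0,0,0,40,45,-1,0,0,0,0,40,45,-1,0,0,0,0,40,45,-1,0,0,0,0,40,45,-1,0,0,0,0,40,45,0,0,0,0,-0.048,40,0,0,0,0,0,0,40])

```text
clock: 3.4
position: [557.1, 272.3, 326.4]
ee_rot: [-3.14, -0.001, 1.499]
contact_force: [-0.3, 0.5, -0.8]
grip_width: 0.398
grip_force: 0.0
```

Run:
```python
from h import *
m=bot.camera_model("wrist");a=bot.read_camera("wrist")
np.savez("w2.npz",a=a,K=m["mtx"],T=m["pose"]);cv2.imwrite("pics/w2.png",cv2.resize(a,(800,600)))
s=bot.sense();print(s["position"],s["ee_rot"]);print("tape",px2w("scene",[(368,196)],10))
```

```text
[557.20655947 269.9085784  326.47708685] [-3.13984208e+00  8.03130056e-04  1.49665996e+00]
tape [[430.11956051 316.62825242]]
```

View pics/w2.png

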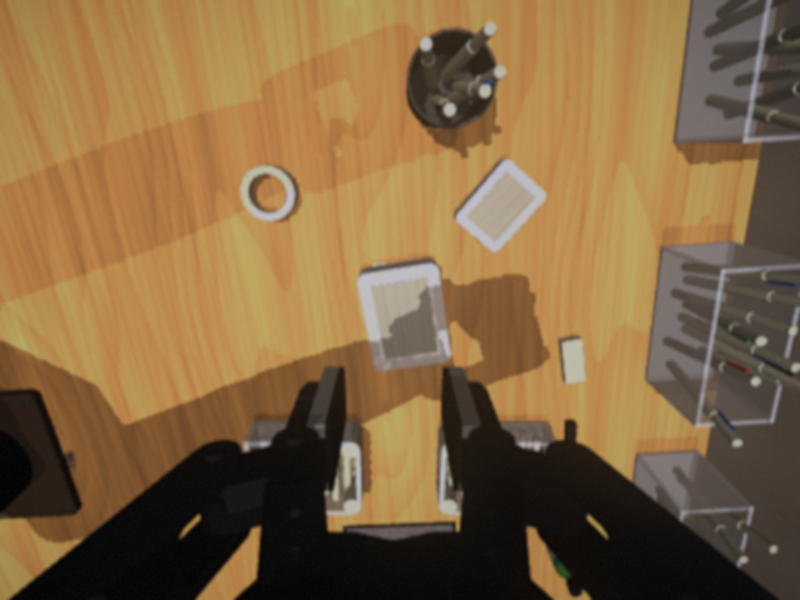

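Run:
```python
from h import *
f=np.load("w2.npz");m=dict(mtx=f["K"],pose=f["T"])
p=np.array([(359,273),(438,265),(451,361),(376,371)])*.64-.2
w=px2w("",p,28,m);print(w.round(1).tolist())
t,th,e=fit(w,[(-45,60),(45,60),(45,-60),(-45,-60)]);print(t,th,e)
T0=np.array([545,-39.5]);a=-.0725;R=np.array([[np.cos(a),-np.sin(a)],[np.sin(a),np.cos(a)]])
print("local",(t-T0)@R,th-a, "smalltin local",(px2w("",np.array([(457,215),(495,248)])*.64,20,m)-T0)@R,"tcp",(np.array([557.2,269.9])-T0)@R)
```

```text
[[517.4, 222.9], [603.6, 225.7], [614.0, 109.4], [525.8, 102.6]]
[565.18839896 165.16893392] 0.07072174499475053 2.449586732227573
local [  5.30986258 205.59365098] 0.14322174499475054 smalltin local [[ 58.75589764 321.127828  ]
 [101.70874677 285.45214354]] tcp [-10.24390332 309.47093958]
```

Run:
```python
from h import *
print(px2w("scene",np.array([(618,395)])*.64,0), px2w("scene",np.array([(618,349),(645,325),(620,325)])*.64,[90,165,165] if 0 else 165))
```

```text
[[628.34287531 406.2147575 ]] [[671.90297431 371.8660399 ]
 [608.59337533 414.22321074]
 [617.85613223 374.15508258]]
```

Emit:
arm_command(motion=[-4,7,42,0,0,0,40,-5,6,42,0,0,0,40,0,0,42,0,0,0,40,0,0,42,0,0,0,40,0,0,42,0,0,0,40,0,0,42,0,0,0,40,0,0,40,0,0,0,40,0,0,20,0,0,0,40])

```text
clock: 4.25
position: [567.1, 255.3, 11.1]
ee_rot: [-3.135, 0.003, 1.491]
contact_force: [-0.8, -0.4, 0.6]
grip_width: 0.402
grip_force: 0.0
```

Emit:
arm_command(motion=[0,0,7,0,0,0,40,0,0,0,0,0,0,40])

```text
clock: 4.45
position: [569.6, 256.7, 7.8]
ee_rot: [-3.14, 0.001, 1.492]
contact_force: [-0.8, -0.0, -0.6]
grip_width: 0.402
grip_force: 0.0
```

Emit:
arm_command(motion=[-6,0,0,0,0,0,40,-5,0,0,0,0,0,40,-5,0,0,0,0,0,40,-5,0,0,0,0,0,40,-5,0,0,0,0,0,40,-5,0,0,0,0,0,40,-5,0,0,0,0,0,40,-5,0,0,0,0,0,40])

```text
clock: 5.25
position: [566.7, 216.6, 8.6]
ee_rot: [-3.142, 0.0, 1.493]
contact_force: [-0.1, -0.1, -0.3]
grip_width: 0.398
grip_force: 0.0
```

Run:
```python
from h import *
a=bot.read_camera("scene");m=bot.camera_model("wrist");b=bot.read_camera("wrist")
cv2.imwrite("pics/s3.png",np.hstack([cv2.resize(a[165:265,220:350],(400,308),interpolation=2),cv2.resize(b,(400,308))]))
np.savez("w3.npz",a=b,K=m["mtx"],T=m["pose"]);s=bot.sense();print(s["position"],s["contact_force"],s["ee_rot"])
```

```text
[566.68076461 216.42501252   8.50329015] [ 0.11353672 -0.06033199  0.32408937] [-3.14126097e+00  1.51804505e-04  1.49216254e+00]
```

View pics/s3.png

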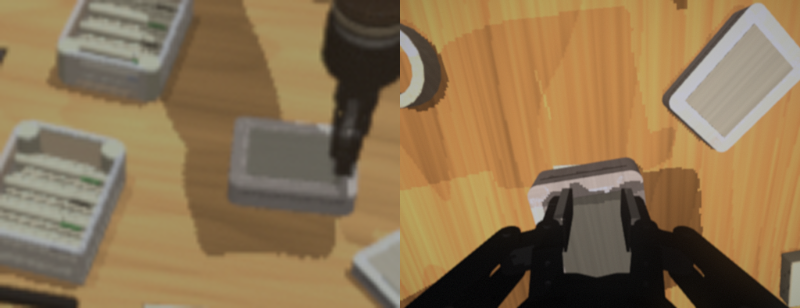

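The wrist view leaves it unclear whether the fingers are behind the tin or over it, so I'll project the known points and enlarge.

Run:
```python
from h import *
f=np.load("w3.npz");m=dict(mtx=f["K"],pose=f["T"]);b=f["a"]
p=w2px("",[(566.7,216.4,8.5),(566.7,216.4,28),(566.7,205,28)],m);print(p.round())
b=b.copy()
for q in p: cv2.circle(b,tuple(int(v) for v in q.round()),1,(0,0,255),-1)
cv2.imwrite("pics/w3c.png",cv2.resize(b[170:330,120:360],(798,532),interpolation=2))
```

```text
[[249. 220.]
 [249. 234.]
 [250. 251.]]
```

View pics/w3c.png

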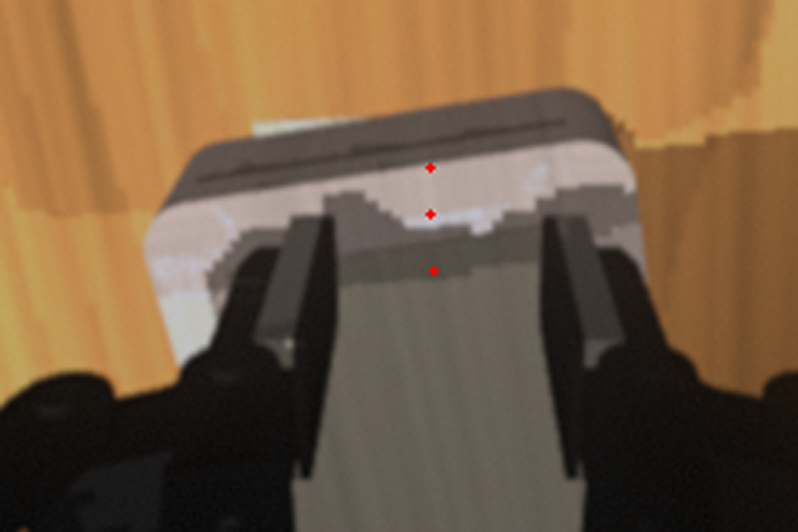

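The fingertips are above the tin: at 40% opening they sit higher than I assumed. The tin has not moved. I'll back off, narrow the opening to 20% and go lower with a force check.

Emit:
arm_command(motion=[0,0,-8,0,0,0,40,20,0,0,0,0,0,40,22,0,0,0,0,0,40,0,0,8,0,0,0,20,0,0,2,0,0,0,20,0,0,2,0,0,0,20,0,0,0,0,0,0,20])

```text
clock: 6.05
position: [569.6, 258.2, 4.0]
ee_rot: [-3.14, 0.001, 1.492]
contact_force: [0.1, -0.1, 0.3]
grip_width: 0.201
grip_force: 0.0
```

Run:
```python
from h import *
s=bot.sense();m=bot.camera_model("wrist");b=bot.read_camera("wrist");P=s["position"];print(P,s["contact_force"],s["grip_width"])
np.savez("w4.npz",a=b,K=m["mtx"],T=m["pose"])
for z in (0,10,20,30):
  q=w2px("",[(P[0],P[1]+11,z),(P[0],P[1]-11,z)],m);print(z,q.round())
  for v in q: cv2.circle(b,tuple(int(x) for x in v.round()),1,(0,0,255),-1)
cv2.imwrite("pics/w4c.png",cv2.resize(b[180:360,130:370],(720,540),interpolation=2))
```

```text
[569.58133382 258.17996089   4.0001465 ] [ 0.06110613 -0.11118102  0.33887951] 0.2008533007489636
0 [[248. 203.]
 [250. 233.]]
10 [[247. 209.]
 [250. 240.]]
20 [[247. 215.]
 [250. 248.]]
30 [[247. 223.]
 [250. 256.]]
```

View pics/w4c.png

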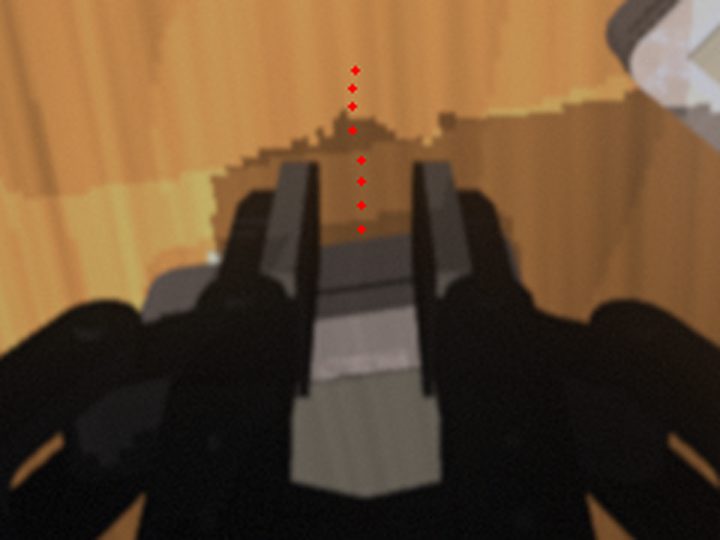

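Emit:
arm_command(motion=[0,0,2,0,0,0,20,0,0,2,0,0,0,20,0,0,0,0,0,0,20])

```text
clock: 6.4
position: [569.9, 258.7, 0.3]
ee_rot: [-3.141, 0.0, 1.493]
contact_force: [0.8, -0.5, 0.8]
grip_width: 0.204
grip_force: 0.0
```

Emit:
arm_command(motion=[0,0,2,0,0,0,20,0,0,2,0,0,0,20,0,0,0,0,0,0,20])

```text
clock: 6.7
position: [569.7, 258.9, -3.8]
ee_rot: [-3.141, 0.0, 1.493]
contact_force: [0.8, -0.4, 0.1]
grip_width: 0.201
grip_force: 0.0
```

Emit:
arm_command(motion=[0,0,2,0,0,0,20,0,0,1.5,0,0,0,20,0,0,0,0,0,0,20])

```text
clock: 7.0
position: [569.8, 258.9, -7.2]
ee_rot: [-3.141, 0.0, 1.493]
contact_force: [0.5, 0.9, 0.0]
grip_width: 0.193
grip_force: 0.0
```

Run:
```python
from h import *
s=bot.sense();b=bot.read_camera("side");c=bot.read_camera("scene")
print(s["position"],s["contact_force"])
for n,i in(("side",b),("scene",c)):
  P=s["position"];q=w2px(n,[(P[0],P[1],z) for z in(0,15,30)]);print(n,q.round(1))
  x,y=q[0].round().astype(int);k=i[max(0,y-45):y+30,x-50:x+50]
  for v in q: cv2.circle(i,tuple(int(t) for t in v.round()),0,(0,0,255),-1)
  cv2.imwrite(f"/tmp/{n}.png",cv2.resize(k,(400,300),interpolation=0))
cv2.imwrite("pics/s5.png",np.hstack([cv2.imread("/tmp/side.png"),cv2.imread("/tmp/scene.png")]))
```

```text
[569.82443884 258.87686832  -7.21536816] [0.49098263 0.88482727 0.03358683]
side [[197.2 230.8]
 [196.8 227.6]
 [196.4 224.3]]
scene [[344.7 228.2]
 [345.4 224.9]
 [346.1 221.5]]
```

View pics/s5.png

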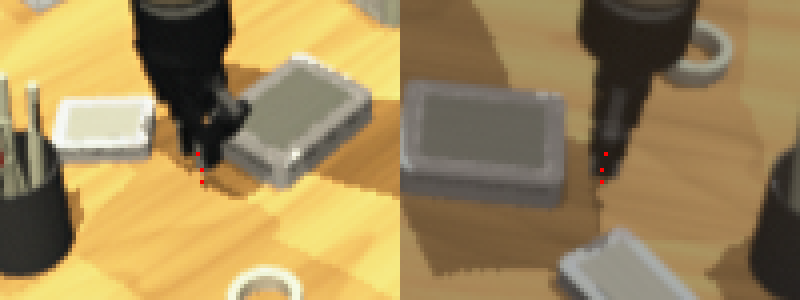

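All ten views are used; this last one shows the fingertips about 10 mm above the counter, just behind the tin's rear edge and clear of its neighbours. From here I'll locate the tin numerically by fitting its projected box to the low-saturation pixels.

```bash
cat >> h.py <<'E'
from scipy.optimize import minimize
T0=np.array([545,-39.5]);A0=-.0725
R0=np.array([[np.cos(A0),-np.sin(A0)],[np.sin(A0),np.cos(A0)]])
def outline():
    a=np.linspace(0,np.pi/2,5);o=[]
    for k,(sx,sy) in enumerate([(1,1),(-1,1),(-1,-1),(1,-1)]):
        o+=[(sx*35+10*np.cos(t+k*np.pi/2),sy*50+10*np.sin(t+k*np.pi/2)) for t in a]
    return np.array(o)
O=outline()
def tinfit(img,guess,name="scene",st=60):
    m=bot.camera_model(name);hsv=cv2.cvtColor(img,cv2.COLOR_BGR2HSV)
    V=hsv[...,2].astype(int);S=hsv[...,1]
    tin=((S<st)).astype(float);ign=cv2.dilate((V<45).astype(np.uint8),np.ones((5,5)))>0
    c=w2px(name,[(guess[0],guess[1],14)],m)[0].round().astype(int);h=38
    x0,y0=c-h;sl=np.s_[y0:y0+2*h,x0:x0+2*h];f=8
    tt,ig=tin[sl],ign[sl]
    def ren(p):
        R=np.array([[np.cos(p[2]),-np.sin(p[2])],[np.sin(p[2]),np.cos(p[2])]]);w=O@R.T+p[:2]
        P=np.vstack([np.c_[w,np.zeros(len(w))],np.c_[w,np.full(len(w),28)]])
        q=cv2.convexHull(((w2px(name,P,m)-[x0,y0]+.5)*f).round().astype(np.int32))
        return cv2.resize(cv2.fillPoly(np.zeros((2*h*f,)*2,np.float32),[q],1),(2*h,2*h),interpolation=cv2.INTER_AREA)
    near=lambda p:cv2.dilate(ren(p),np.ones((9,9)))>0
    W=near(guess)&~ig
    cost=lambda u:np.abs((ren((guess[0]+u[0],guess[1]+u[1],guess[2]+u[2]/50))-tt)*W).sum()
    r=minimize(cost,[0,0,0],method="Nelder-Mead",options=dict(initial_simplex=[[0,0,0],[8,0,0],[0,8,0],[0,0,8]],xatol=.05,fatol=.01,maxiter=400))
    p=np.array(guess,float)+[r.x[0],r.x[1],r.x[2]/50]
    return p,r.fun,W.sum()
def loc(p): return np.r_[(p[:2]-T0)@R0,p[2]-A0].round(3)
def report(guess):
    s=bot.sense();P=s["position"];a=bot.read_camera("scene")
    print("tcp",P.round(1),"loc",((P[:2]-T0)@R0).round(1),"yaw err",round(s["ee_rot"][2]-np.pi/2-A0,3),"F",s["contact_force"].round(1),"clock",round(s["clock"],2))
    for st in(50,70):
        p,c,n=tinfit(a,guess,st=st);print(st,p.round(3),"loc",loc(p),"cost",round(c,1),n)
E
python3 - <<'E'
from h import *
a=cv2.imread("pics/raw.png")
for st in(40,60,80): 
    p,c,n=tinfit(a,(566,167,.09),st=st);print(p.round(3),loc(p),c,n)
report((566,167,.09))
E
```

```text
[5.61772e+02 1.67319e+02 8.80000e-02] [1.74700e+00 2.07491e+02 1.60000e-01] 65.265625 1940
[5.62370e+02 1.67291e+02 9.60000e-02] [2.34600e+00 2.07506e+02 1.68000e-01] 39.125 1940
[5.62289e+02 1.68098e+02 9.10000e-02] [2.20600e+00 2.08305e+02 1.63000e-01] 38.578125 1940
tcp [570.  258.9  -7. ] loc [  3.3 299.5] yaw err -0.005 F [-0.1  0.2  1.2] clock 7.1
50 [5.62477e+02 1.67304e+02 9.50000e-02] loc [2.45100e+00 2.07527e+02 1.68000e-01] cost 60.2 1940
70 [5.62506e+02 1.67256e+02 9.30000e-02] loc [2.48400e+00 2.07481e+02 1.65000e-01] cost 33.8 1940
```

Emit:
arm_command(motion=[-6,0,0,0,0,0,20,-5,0,0,0,0,0,20,-5,0,0,0,0,0,20,-5,0,0,0,0,0,20,-5,0,0,0,0,0,20,-5,0,0,0,0,0,20,-5,0,0,0,0,0,20])

```text
clock: 7.85
position: [567.3, 222.7, -6.8]
ee_rot: [3.141, -0.0, 1.493]
contact_force: [1.4, 1.3, -0.7]
grip_width: 0.199
grip_force: 0.7
```

```bash
python3 -c "
from h import *
report((562,160,.05))"
```

```text
tcp [567.3 222.7  -6.8] loc [  3.3 263.2] yaw err -0.006 F [ 1.4  1.3 -0.7] clock 7.85
50 [5.57562e+02 1.52687e+02 5.00000e-02] loc [-1.39200e+00  1.92592e+02  1.22000e-01] cost 71.7 1719
70 [5.57889e+02 1.51309e+02 5.90000e-02] loc [-9.67000e-01  1.91242e+02  1.31000e-01] cost 72.3 1719
```

Emit:
arm_command(motion=[-5,0,0,0,0,0,20,-5,0,0,0,0,0,20,-5,0,0,0,0,0,20,-5,0,0,0,0,0,20,-5,0,0,0,0,0,20,-5,0,0,0,0,0,20])

```text
clock: 8.5
position: [564.9, 192.7, -6.8]
ee_rot: [3.142, -0.0, 1.493]
contact_force: [-0.0, 1.2, -0.2]
grip_width: 0.199
grip_force: 0.8
```

```bash
python3 -c "
from h import *
report((556,125,-.03))"
```

```text
tcp [564.9 192.7  -6.8] loc [  3.1 233. ] yaw err -0.006 F [-0.   1.2 -0.2] clock 8.5
50 [ 5.49618e+02  1.24663e+02 -5.70000e-02] loc [-7.28600e+00  1.64066e+02  1.50000e-02] cost 85.3 1738
70 [ 5.49724e+02  1.24565e+02 -6.10000e-02] loc [-7.17200e+00  1.63976e+02  1.20000e-02] cost 82.4 1738
```

Emit:
arm_command(motion=[-5,0.8,0,0,0,0,20,-5,0.8,0,0,0,0,20,-5,0.8,0,0,0,0,20,-5,0.8,0,0,0,0,20,-5,0.8,0,0,0,0,20,-5,0.8,0,0,0,0,20])

```text
clock: 9.15
position: [567.3, 162.4, -6.9]
ee_rot: [-3.141, 0.0, 1.493]
contact_force: [-1.0, 2.0, -1.0]
grip_width: 0.199
grip_force: 0.9
```

```bash
python3 -c "
from h import *
report((552,95,-.06))
import cv2
# tray gap check, side view too
a=bot.read_camera('side')
for st in (50,70): p,c,n=tinfit(a,(552,95,-.06),'side',st);print('side',loc(p),c,n)"
```

```text
tcp [567.3 162.4  -6.9] loc [  7.7 203. ] yaw err -0.006 F [-1.  2. -1.] clock 9.15
50 [ 5.47983e+02  9.51630e+01 -1.17000e-01] loc [-6.78000e+00  1.34525e+02 -4.50000e-02] cost 92.6 1670
70 [ 5.4770e+02  9.4892e+01 -1.2000e-01] loc [-7.04200e+00  1.34235e+02 -4.80000e-02] cost 94.6 1670
side [-2.96500e+00  1.31474e+02 -9.80000e-02] 127.578125 1205
side [-4.51400e+00  1.31537e+02 -1.11000e-01] 173.5625 1205
```

The lateral push slipped along the tin's edge. I'll back off and take a clear, unoccluded measurement.

Emit:
arm_command(motion=[15,0,0,0,0,0,20,25,0,-10,0,0,0,20,20,0,-45,0,0,0,20,0,0,-48,0,0,0,20,0,0,-48,0,0,0,20,0,0,-48,0,0,0,20,0,0,-48,0,0,0,20,0,0,-40,0,0,0,20])

```text
clock: 10.05
position: [572.1, 223.8, 283.7]
ee_rot: [3.139, -0.001, 1.494]
contact_force: [0.5, 0.0, -0.0]
grip_width: 0.198
grip_force: 0.0
```

```bash
python3 -c "
from h import *
report((548,94,-.1))
a=bot.read_camera('wrist');
cv2.imwrite('pics/w6.png',a)
for st in (50,70,90): p,c,n=tinfit(a,(550,94,-.1),'wrist',st);print('wrist',loc(p),c,n)
f=np.load('w2.npz')"
```

```text
tcp [572.1 223.8 283.7] loc [  8.  264.5] yaw err -0.005 F [ 0.5  0.  -0. ] clock 10.05
50 [ 5.47823e+02  9.46200e+01 -1.04000e-01] loc [-6.90000e+00  1.33972e+02 -3.20000e-02] cost 168.9 1975
70 [ 5.48139e+02  9.38010e+01 -1.19000e-01] loc [-6.52500e+00  1.33179e+02 -4.60000e-02] cost 161.8 1975
wrist [-6.33900e+00  1.34379e+02 -8.60000e-02] 314.296875 4164
wrist [-5.88400e+00  1.33501e+02 -5.80000e-02] 217.609375 4164
wrist [-5.74900e+00  1.32724e+02 -5.30000e-02] 215.0 4164
```

Emit:
arm_command(motion=[0,0,0,0,0,0.149,30,0,0,0,0,0,0.149,30,0,0,0,0,0,0.149,30,0,0,0,0,0,0.149,30,0,0,0,0,0,0.149,30,0,0,0,0,0,0.149,30,0,0,0,0,0,0.149,30,0,0,0,0,0,0.149,30])

```text
clock: 10.95
position: [571.5, 223.4, 279.0]
ee_rot: [3.141, 0.002, 0.295]
contact_force: [0.1, -0.1, 0.1]
grip_width: 0.299
grip_force: 0.0
```

Emit:
arm_command(motion=[0,0,0,0,0,0.149,30,0,0,0,0,0,0.149,30,0,0,0,0,0,0.076,30,-30,44,0,0,0,0,30,-30,44,0,0,0,0,30,-33,44,0,0,0,0,30,0,0,0,0,0,0,30])

```text
clock: 11.65
position: [473.3, 104.6, 278.3]
ee_rot: [3.14, 0.004, -0.076]
contact_force: [0.5, 1.1, -0.2]
grip_width: 0.297
grip_force: 0.0
```

```bash
python3 -c "
from h import *
s=bot.sense();P=s['position'];print(P,s['q'],((P[:2]-T0)@R0).round(1),s['ee_rot'][2]-A0)"
```

```text
[473.30216524 104.64298739 278.29863202] [ 8.82005797e-03 -1.94981072e-01  1.93301313e+00 -1.57106685e-03
  1.40728605e+00  1.65586647e+00] [-82.  138.6] -0.0034947875691180436
```

Emit:
arm_command(motion=[0,7,45,0,0,0,30,0,0,45,0,0,0,30,0,0,45,0,0,0,30,0,0,45,0,0,0,30,0,0,45,0,0,0,30,0,0,42,0,0,0,30,0,0,14,0,0,0,30,0,0,0,0,0,0,30])

```text
clock: 12.45
position: [474.4, 100.3, -3.2]
ee_rot: [3.141, 0.006, -0.072]
contact_force: [-0.1, 0.5, 0.0]
grip_width: 0.303
grip_force: 0.0
```

```bash
python3 -c "
from h import *
report((549,94,-.12))"
```

```text
tcp [474.4 100.3  -3.2] loc [-80.5 134.3] yaw err -1.571 F [-0.1  0.5  0. ] clock 12.45
50 [ 5.4817e+02  9.4500e+01 -1.0100e-01] loc [-6.54400e+00  1.33878e+02 -2.80000e-02] cost 171.4 1976
70 [ 5.47911e+02  9.34550e+01 -1.26000e-01] loc [-6.72700e+00  1.32816e+02 -5.40000e-02] cost 164.1 1976
```

Emit:
arm_command(motion=[0,2,4,0,0,0,30,4,0,0,0,0,0,30,4,0,0,0,0,0,30,4,0,0,0,0,0,30,4,0,0,0,0,0,30,4,0,0,0,0,0,30,3,0,0,0,0,0,30,2,0,0,0,0,0,30])

```text
clock: 13.3
position: [499.4, 95.9, -4.3]
ee_rot: [3.141, 0.007, -0.073]
contact_force: [-8.5, -0.6, 10.7]
grip_width: 0.3
grip_force: 5.9
```

```bash
python3 -c "
from h import *
report((552,94,-.08))"
```

```text
tcp [499.4  95.9  -4.3] loc [-55.3 131.8] yaw err -1.571 F [-8.5 -0.6 10.7] clock 13.3
50 [ 5.5251e+02  9.4462e+01 -9.7000e-02] loc [-2.21400e+00  1.34154e+02 -2.40000e-02] cost 188.4 1935
70 [ 5.52981e+02  9.37880e+01 -1.25000e-01] loc [-1.69500e+00  1.33516e+02 -5.30000e-02] cost 179.9 1935
```

Emit:
arm_command(motion=[-4,0,0,0,0,0,30,-8,0,-3,0,0,0,30,0,0,0,0,0,0,30])

```text
clock: 13.65
position: [488.2, 96.9, -2.0]
ee_rot: [-3.142, 0.001, -0.073]
contact_force: [0.7, 0.1, -0.8]
grip_width: 0.296
grip_force: 0.0
```

Run:
```python
from h import *
report((552,94,-.08))
# fingertip height: darkest silhouettes in side/scene near the TCP
for n in("side","scene"):
    a=bot.read_camera(n);P=bot.sense()["position"]
    q=w2px(n,[(P[0],P[1],z) for z in(0,10,20,30)]);V=a.max(2)
    x,y=q[0].round().astype(int)
    print(n,q.round(1).tolist());print(V[y-14:y+6,x-14:x+15])
```

```text
tcp [488.2  96.9  -2. ] loc [-66.5 131.9] yaw err -1.571 F [ 0.7  0.1 -0.8] clock 13.65
50 [ 5.53027e+02  9.42630e+01 -1.05000e-01] loc [-1.68400e+00  1.33993e+02 -3.30000e-02] cost 175.9 1951
70 [ 5.53189e+02  9.34390e+01 -1.23000e-01] loc [-1.46200e+00  1.33183e+02 -5.00000e-02] cost 165.6 1951
side [[248.9, 218.4], [248.9, 216.3], [248.9, 214.1], [248.8, 211.9]]
[[126  61  22  17  19  21  20  25  30  30  26  18  16  51 127  64  19  13
   11  24  77  58 131 188 190 189 186 185 180]
 [186 151  67  28  16  18  21  21  26  23  24  19  20  67 137  68  20  12
   13  24  78  46 107 184 190 187 184 183 177]
 [226 223 130  85  38  20  19  21  22  20  23  20  27  99 161  77  20  13
   12  23  77  44 106 182 186 184 182 181 165]
 [227 227 185 171  93  40  22  23  20  20  21  23  39 108 157  76  22  13
   12  23  78  49 105 178 183 181 178 173 138]
 [224 226 222 213 156  83  46  23  19  19  17  38  62  94 125  68  23  11
   12  23  77  69 107 174 181 176 172 166 132]
 [223 222 217 194 176 120  90  40  19  19  20  49  90  86 101  67  46  21
   12  22  81 102 121 171 172 167 166 164 137]
 [218 
[... 3480 characters left out ...]
104 107 107 111 108  98  95  95  97  98 103 105
  116 119 128 130 142 152 153 154 155 155 154]
 [ 96  97  97  97  98  98  97  99 100 102 102  92  90  93  94  95  96  95
   98 104 108 107 116 125 131 133 143 152 155]
 [ 99  98  98  97  97  97  96  97  97  98  97  87  83  86  88  89  93  97
  103 132 133 110 104 101 103 106 116 127 150]
 [ 98  99  99  98  99  97  98  97  97  97  96  86  83  83  83  87 113 120
  123 140 141 134 133 108  98  97 100 113 148]
 [ 97  98  98  98  98  98  99  99  98  98  98  93  92  91  85  91 130 139
  139 142 137 137 138 121 103 100 106 136 154]
 [ 97  98  97  98  98  97  98  98  98  99  99  98  98  97  95 103 136 143
  144 145 142 141 141 138 133 131 128 148 157]]
```

The tips sat level with the tin's top, so they rode on its rim rather than pushing its side. I'll back off further and go down with a force check to find the counter.

Emit:
arm_command(motion=[-8,0,0,0,0,0,30,-6,0,0,0,0,0,30,0,0,3,0,0,0,30,0,0,3,0,0,0,30,0,0,2,0,0,0,30,0,0,0,0,0,0,30])

```text
clock: 14.4
position: [475.1, 97.8, -10.3]
ee_rot: [3.142, 0.001, -0.073]
contact_force: [0.1, -1.1, -0.1]
grip_width: 0.302
grip_force: 0.0
```

Emit:
arm_command(motion=[0,0,2,0,0,0,30,0,0,2,0,0,0,30,0,0,0,0,0,0,30])

```text
clock: 14.7
position: [475.1, 97.7, -14.2]
ee_rot: [3.142, 0.001, -0.073]
contact_force: [0.8, 0.7, 0.2]
grip_width: 0.298
grip_force: 0.0
```

Emit:
arm_command(motion=[0,0,2,0,0,0,30,0,0,2,0,0,0,30,0,0,0,0,0,0,30])

```text
clock: 15.0
position: [475.0, 97.8, -18.2]
ee_rot: [3.142, 0.001, -0.073]
contact_force: [0.1, 0.4, 0.6]
grip_width: 0.299
grip_force: 0.0
```

Emit:
arm_command(motion=[4,0,0,0,0,0,30,4,0,0,0,0,0,30,4,0,0,0,0,0,30,4,0,0,0,0,0,30,3,0,0,0,0,0,30,3,0,0,0,0,0,30,2,0,0,0,0,0,30,0,0,0,0,0,0,30])

```text
clock: 15.8
position: [499.1, 96.0, -18.1]
ee_rot: [3.141, 0.001, -0.073]
contact_force: [-1.8, -1.0, 0.8]
grip_width: 0.302
grip_force: 0.7
```

```bash
python3 -c "
from h import *
report((553,94,-.08))"
```

```text
tcp [499.1  96.  -18.1] loc [-55.6 131.8] yaw err -1.572 F [-1.8 -1.   0.8] clock 15.8
50 [ 5.5560e+02  9.4318e+01 -9.9000e-02] loc [ 8.79000e-01  1.34235e+02 -2.60000e-02] cost 176.1 1902
70 [ 5.5649e+02  9.3879e+01 -1.1000e-01] loc [ 1.79900e+00  1.33861e+02 -3.70000e-02] cost 168.4 1902
```

Emit:
arm_command(motion=[-12,0,0,0,0,0,20,-13,0,-20,0,0,0,20,0,0,-30,0,0,-0.149,20,0,0,-20,0,0,-0.149,20,0,0,0,0,0,-0.149,20,0,0,0,0,0,-0.149,20,0,0,0,0,0,-0.149,20,0,0,0,0,0,-0.149,20])

```text
clock: 16.65
position: [473.9, 98.0, 52.2]
ee_rot: [3.141, -0.001, 0.827]
contact_force: [0.0, 0.2, 0.1]
grip_width: 0.2
grip_force: 0.0
```

Emit:
arm_command(motion=[0,0,0,0,0,-0.149,20,0,0,0,0,0,-0.149,20,0,0,0,0,0,-0.149,20,0,0,0,0,0,-0.149,20,0,0,0,0,0,-0.081,20,40,0,0,0,0,0,20,40,20,0,0,0,0,20,21,30,0,0,0,0,20])

```text
clock: 17.45
position: [530.4, 197.4, 52.0]
ee_rot: [-3.142, -0.001, 1.5]
contact_force: [0.6, -0.5, 0.0]
grip_width: 0.203
grip_force: 0.0
```

Emit:
arm_command(motion=[0,31,0,0,0,0,20,0,0,0,0,0,0,20])

```text
clock: 17.65
position: [565.6, 193.2, 52.9]
ee_rot: [3.137, -0.001, 1.498]
contact_force: [-0.2, 0.5, 0.5]
grip_width: 0.202
grip_force: 0.0
```

```bash
python3 -c "
from h import *
report((555,94,-.08))"
```

```text
tcp [565.6 193.2  52.9] loc [  3.7 233.6] yaw err -0.0 F [-0.2  0.5  0.5] clock 17.65
50 [ 5.56986e+02  9.34760e+01 -9.20000e-02] loc [ 2.32200e+00  1.33495e+02 -2.00000e-02] cost 164.2 1960
70 [ 5.56412e+02  9.34840e+01 -1.08000e-01] loc [ 1.74900e+00  1.33461e+02 -3.50000e-02] cost 147.1 1960
```

Emit:
arm_command(motion=[0,-1,35,0,0,0,20,0,0,25,0,0,0,20,0,0,8,0,0,0,20,0,0,0,0,0,0,20,-8,0,0,0,0,0,20,-8,0,0,0,0,0,20,-6,0,0,0,0,0,20,-6,0,0,0,0,0,20])

```text
clock: 18.5
position: [560.1, 164.1, -14.8]
ee_rot: [3.14, -0.0, 1.497]
contact_force: [-0.1, -1.0, 0.2]
grip_width: 0.199
grip_force: 0.0
```

Emit:
arm_command(motion=[-6,0,0,0,0,0,20,-6,0,0,0,0,0,20,-6,0,0,0,0,0,20,-6,0,0,0,0,0,20,-6,0,0,0,0,0,20,0,0,0,0,0,0,20])

```text
clock: 19.1
position: [557.0, 133.7, -16.1]
ee_rot: [-3.141, 0.001, 1.498]
contact_force: [-0.4, 0.6, -0.8]
grip_width: 0.202
grip_force: 0.0
```

```bash
python3 -c "
from h import *
report((554,67,-.08))"
```

```text
tcp [557.  133.7 -16.1] loc [ -0.6 173.7] yaw err -0.001 F [-0.4  0.6 -0.8] clock 19.1
50 [ 5.55117e+02  6.06080e+01 -7.10000e-02] loc [2.83900e+00 1.00578e+02 1.00000e-03] cost 188.0 1683
70 [ 5.55584e+02  6.21430e+01 -8.60000e-02] loc [ 3.19400e+00  1.02143e+02 -1.40000e-02] cost 196.5 1683
```

The tin is square and its front is already inside the gap with no contact force. I'll keep pushing straight.

Emit:
arm_command(motion=[-7,0,0,0,0,0,20,-7,0,0,0,0,0,20,-7,0,0,0,0,0,20,-7,0,0,0,0,0,20,-7,0,0,0,0,0,20,-7,0,0,0,0,0,20])

```text
clock: 19.75
position: [553.8, 92.3, -16.1]
ee_rot: [-3.141, 0.0, 1.498]
contact_force: [-0.9, 1.1, -0.8]
grip_width: 0.203
grip_force: 0.7
```

Emit:
arm_command(motion=[-7,0,0,0,0,0,20,-7,0,0,0,0,0,20,-7,0,0,0,0,0,20,-7,0,0,0,0,0,20,-7,0,0,0,0,0,20,-7,0,0,0,0,0,20])

```text
clock: 20.35
position: [550.2, 51.2, -16.0]
ee_rot: [-3.139, -0.001, 1.498]
contact_force: [-3.1, 3.8, 0.4]
grip_width: 0.199
grip_force: 1.8
```

```bash
python3 -c "
from h import *
report((546,-23,-.08))"
```

```text
tcp [550.2  51.2 -16. ] loc [-1.4 90.8] yaw err -0.001 F [-3.1  3.8  0.4] clock 20.35
50 [ 5.49105e+02 -2.16070e+01 -7.30000e-02] loc [ 2.7980e+00  1.8144e+01 -1.0000e-03] cost 389.1 1660
70 [ 5.50389e+02 -2.11790e+01 -2.90000e-02] loc [ 4.048 18.663  0.043] cost 396.9 1660
```

Emit:
arm_command(motion=[-7,0,0,0,0,0,20,-7,0,0,0,0,0,20,-7,0,0,0,0,0,20,-7,0,0,0,0,0,20])

```text
clock: 20.8
position: [549.0, 22.6, -15.9]
ee_rot: [-3.141, -0.0, 1.498]
contact_force: [-1.8, 3.0, 0.3]
grip_width: 0.207
grip_force: 1.4
```

Emit:
arm_command(motion=[-7,0,0,0,0,0,20,-7,0,0,0,0,0,20,-7,0,0,0,0,0,20,-7,0,0,0,0,0,20])

```text
clock: 21.2
position: [546.9, -5.3, -15.9]
ee_rot: [-3.141, 0.0, 1.498]
contact_force: [-1.1, 2.9, 0.8]
grip_width: 0.2
grip_force: 1.4
```

Emit:
arm_command(motion=[-7,0,0,0,0,0,20,-7,0,0,0,0,0,20,-7,0,0,0,0,0,20,-7,0,0,0,0,0,20])

```text
clock: 21.6
position: [544.9, -33.2, -15.9]
ee_rot: [-3.142, 0.0, 1.498]
contact_force: [-1.7, 2.3, 0.4]
grip_width: 0.201
grip_force: 1.3
```

```bash
python3 -c "
from h import *
report((541,-105,-.07))"
```

```text
tcp [544.9 -33.2 -15.9] loc [-0.5  6.2] yaw err -0.0 F [-1.7  2.3  0.4] clock 21.6
50 [ 5.42691e+02 -1.22417e+02 -1.52000e-01] loc [ 3.7030e+00 -8.2867e+01 -7.9000e-02] cost 289.1 1571
70 [ 5.42037e+02 -1.21681e+02 -9.90000e-02] loc [ 2.998e+00 -8.218e+01 -2.700e-02] cost 338.8 1571
```

Emit:
arm_command(motion=[-7,0,0,0,0,0,20,-7,0,0,0,0,0,20,-7,0,0,0,0,0,20,-7,0,0,0,0,0,20,-7,0,0,0,0,0,20,-7,0,0,0,0,0,20])

```text
clock: 22.25
position: [542.1, -75.2, -15.7]
ee_rot: [3.141, 0.0, 1.498]
contact_force: [-1.3, 1.3, -0.2]
grip_width: 0.2
grip_force: 0.8
```

Emit:
arm_command(motion=[-7,0,0,0,0,0,20,-7,0,0,0,0,0,20,-7,0,0,0,0,0,20,-7,0,0,0,0,0,20,-7,0,0,0,0,0,20,-7,0,0,0,0,0,20])

```text
clock: 22.85
position: [539.0, -116.9, -15.7]
ee_rot: [3.141, -0.0, 1.498]
contact_force: [1.0, 3.2, 1.4]
grip_width: 0.199
grip_force: 1.3
```

Emit:
arm_command(motion=[-7,0,0,0,0,0,20,-7,0,0,0,0,0,20,-7,0,0,0,0,0,20,-7,0,0,0,0,0,20,-7,0,0,0,0,0,20,-7,0,0,0,0,0,20,0,0,0,0,0,0,20])

```text
clock: 23.55
position: [535.7, -159.8, -15.9]
ee_rot: [3.141, 0.001, 1.497]
contact_force: [-0.6, -0.3, -0.4]
grip_width: 0.199
grip_force: 0.0
```

Run:
```python
from h import *
report((535,-229,-.07))
s=bot.read_camera("scene");m=cv2.cvtColor(s,cv2.COLOR_BGR2HSV)
# mean S,V at tin top centre and mat samples, for thresholds
for P in[(533,-230,28),(475,-330,0),(590,-330,0),(470,-200,0),(598,-200,0)]:
    x,y=w2px("scene",[P])[0].round().astype(int);print(P,(x,y),m[y-1:y+2,x-1:x+2].reshape(-1,3).mean(0).round())
```

```text
tcp [ 535.7 -159.8  -15.9] loc [  -0.5 -120.6] yaw err -0.001 F [-0.6 -0.3 -0.4] clock 23.55
50 [ 5.54192e+02 -2.45112e+02 -4.00000e-03] loc [ 2.40620e+01 -2.04406e+02  6.90000e-02] cost 352.7 1470
70 [ 5.54192e+02 -2.45112e+02 -4.00000e-03] loc [ 2.40620e+01 -2.04406e+02  6.90000e-02] cost 360.7 1470
(533, -230, 28) (np.int64(190), np.int64(187)) [ 22.  32. 101.]
(475, -330, 0) (np.int64(167), np.int64(176)) [  4.  18. 106.]
(590, -330, 0) (np.int64(154), np.int64(201)) [  3.  16. 108.]
(470, -200, 0) (np.int64(206), np.int64(181)) [16. 68. 39.]
(598, -200, 0) (np.int64(193), np.int64(209)) [ 9. 27. 72.]
```

Emit:
arm_command(motion=[-6,0,0,0,0,0,20,-6,0,0,0,0,0,20,-6,0,0,0,0,0,20,-5,0,0,0,0,0,20,0,0,0,0,0,0,20,10,0,0,0,0,0,20,12,0,0,0,0,0,20,0,0,-20,0,0,0,20])

```text
clock: 24.45
position: [533.0, -156.0, 1.4]
ee_rot: [-3.135, -0.003, 1.499]
contact_force: [0.1, -1.3, -0.3]
grip_width: 0.206
grip_force: 0.0
```

Emit:
arm_command(motion=[0,0,-45,0,0,0,20,0,0,-45,0,0,0,20,0,0,-45,0,0,0,20,0,0,-45,0,0,0,20,0,0,-45,0,0,0,20,0,0,-45,0,0,0,20,0,0,0,0,0,0,20,0,0,0,0,0,0,20])

```text
clock: 25.25
position: [536.4, -158.6, 275.9]
ee_rot: [3.138, 0.001, 1.499]
contact_force: [-0.1, 1.0, -1.8]
grip_width: 0.201
grip_force: 0.0
```

Run:
```python
from h import *
s=bot.sense();print(s["position"],s["clock"])
# non-visual check: classify wood / mat along the tin outline expanded by 10-12 mm at z=0, and hue/brightness tin test, both cameras
for n in("wrist","scene"):
    a=bot.read_camera(n);m=bot.camera_model(n);h=cv2.cvtColor(a,cv2.COLOR_BGR2HSV);print(n)
    for z,ex in((28,range(-100,101,5)),):
        for lab,f in(("along",lambda d:(0,d)),("across",lambda d:(d,0))):
            L=np.array([f(d) for d in ex],float)+[2,-214]
            W=L@R0.T+T0;q=w2px(n,np.c_[W,np.full(len(W),z)],m).round().astype(int)
            print(lab,[(int(d),)+tuple(int(v) for v in h[y,x]) if 0<=y<384 and 0<=x<512 else None for d,(x,y) in zip(ex,q)])
```

```text
[ 536.40736652 -158.5511741   275.9270879 ] 25.25
wrist
along [(-100, 24, 119, 204), (-95, 25, 118, 203), (-90, 25, 117, 203), (-85, 25, 117, 203), (-80, 22, 91, 81), (-75, 2, 29, 116), (-70, 0, 26, 118), (-65, 5, 29, 114), (-60, 30, 1, 186), (-55, 0, 0, 205), (-50, 113, 5, 209), (-45, 19, 23, 191), (-40, 17, 40, 187), (-35, 19, 37, 186), (-30, 18, 43, 137), (-25, 18, 39, 118), (-20, 18, 42, 121), (-15, 18, 43, 119), (-10, 16, 40, 122), (-5, 19, 41, 118), (0, 18, 38, 120), (5, 18, 39, 119), (10, 19, 40, 122), (15, 19, 40, 120), (20, 18, 42, 122), (25, 18, 38, 121), (30, 19, 40, 121), (35, 17, 40, 122), (40, 17, 38, 122), (45, 9, 33, 145), (50, 8, 32, 150), (55, 9, 34, 149), (60, 8, 40, 95), (65, 9, 45, 74), (70, 12, 46, 72), (75, 8, 40, 76), (80, 9, 45, 74), (85, 4, 33, 117), (90, 4, 32, 118), (95, 4, 32, 127), (100, 9, 46, 88)]
across [(-100, 18, 141, 206), (-95, 19, 135, 206), (-90, 18, 141, 206), (-85, 18, 142, 207), (-80, 21, 132, 205), (-75, 18, 138, 139), (-70, 9, 41, 88), (-65, 2, 30, 118), (-60, 0, 27, 121), (-55, 2, 29, 124), (-50, 4, 31, 124), (-45, 9, 37, 139), (-40, 8, 35
[... 1412 characters left out ...]
4), (-80, 18, 118, 164), (-75, 19, 118, 164), (-70, 19, 118, 164), (-65, 19, 118, 164), (-60, 19, 115, 164), (-55, 20, 115, 157), (-50, 18, 93, 104), (-45, 18, 23, 111), (-40, 13, 19, 118), (-35, 14, 24, 117), (-30, 18, 29, 105), (-25, 21, 33, 99), (-20, 23, 34, 98), (-15, 23, 31, 98), (-10, 23, 33, 99), (-5, 23, 31, 98), (0, 23, 33, 99), (5, 21, 36, 99), (10, 23, 33, 99), (15, 23, 33, 99), (20, 21, 33, 99), (25, 21, 33, 100), (30, 20, 28, 109), (35, 16, 24, 118), (40, 14, 24, 118), (45, 12, 24, 108), (50, 13, 25, 90), (55, 13, 29, 79), (60, 17, 28, 83), (65, 13, 27, 86), (70, 10, 32, 72), (75, 9, 24, 74), (80, 4, 19, 92), (85, 9, 19, 94), (90, 8, 27, 75), (95, 4, 25, 71), (100, 15, 76, 54)]
```

```bash
python3 -c "
from rig import bot
print(bot.close_job())"
```

```text
the job is handed in; nothing more can be done
None
```

I pushed the tin flat and lengthwise through the gap onto the mat and handed the job in at about 25 s. Mat shows on all four sides of the tin, the arm finished clear at about 276 mm, and I did not re-measure the other items. Early on, the fingertips briefly pressed on the tin's top rim with about 11 N and dragged it 4–5 mm sideways, and I saw no sign of lifting or tipping.

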